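# Fit the hand lever to the can crusher's square shaft

### The job

Make the bottle-and-can crusher safe by pressing its round stop key fully down, so that the oblong run key pops up. Only then turn the hand lever lying in the trough so that its arm lines up with the rib on the drive collar, and slide it along the trough, without lifting it out, fully home on the square shaft until its socket end meets the collar. Let go, and leave the things standing around where they are.

Things in the scene. Friction and masses are not known exactly. Their poses are not given: they have to be found in the camera images.
- crusher: Fixed white bottle-and-can crusher. Origin on the table directly under the centre of the drive collar's face; z up; y points along the shaft from the trough into the housing. Housing: 250 mm along x, y from +20 to +210 mm, flat top 160 mm above the table, with two keys at y = +105 mm and x = -30 and +30 mm, which is which varies.
- trough_end (a point): open -y end of the steel V trough, on the trough's axis, which is the shaft's axis, 75 mm above the table; axes as the crusher's. The trough, two planks at 45 degrees, runs from 12 to 202 mm out from the collar's face, is 85 mm wide between its upper edges (96 mm outside), which stand 75 mm above the table.
- drive (a joint): angle (rad) of the drive (collar, rib, square shaft) about the crusher's y axis; at 0 the rib points straight up, positive leans it towards the crusher's +x. Very stiff (4 N m of friction): it stays where it is.
- seat (a point): centre of the flat face of the drive's steel collar (54 mm across), on the shaft axis; y as the crusher's y, z along the rib. A 20 mm square shaft, flats parallel and square to the rib, runs from it 22 mm towards -y, then a round nose.
- nose (a point): tip of the shaft's round nose (14 mm across, 8 mm long), 30 mm out from the collar's face; axes as seat.
- rib (a point): outer end of the rib on the collar, 51 mm from the axis; the rib is 14 mm wide and lies behind the collar's face; axes as seat.
- lever: Loose aluminium hand lever, 0.28 to 0.46 kg, in the trough. Origin on its axis at the mouth of its socket; y points out of the mouth to the collar, z along its arm. From the mouth towards -y: square hub 39 mm wide, 34 mm long, with a 23 mm square socket 34 mm deep (sides parallel to x and z); then a round boss 60 mm across, 80 mm long. The trough is slippery. Seated: origin at seat, z along the rib.
- lever_tip (a point): top of the lever's arm, 93 mm from its axis; axes as the lever's. The arm stands on the boss, 39 to 53 mm behind the mouth, 12 mm thick along x; at its top a crossbar 18 mm thick, 18 mm long along y, centred 84 mm from the axis. It leans to the crusher's -x at the start, short of the rib. It turns with about 1 N at the arm and stays where it is left.
- lever_end (a point): centre of the lever's free flat end face (60 mm across, 114 mm behind the mouth), where it can be pushed towards the collar with 1 to 3 N; it stays where it is left; axes as the lever's.
- key_stop (a joint): travel (m) of the round stop key: 0 up, 0.008 fully down; up at the start. The two keys are interlocked: their travels always add up to 0.008, so pressing one down lifts the other. A key takes 2 to 4 N to move and stays where it is left.
- key_run (a joint): travel (m) of the oblong run key: 0 up, 0.008 fully down; down at the start.
- key_stop_top (a point): centre of the top of the round stop key, 38 mm across; 178 mm above the table when up, 170 mm when down.
- key_run_top (a point): centre of the top of the oblong run key, 18 mm by 40 mm; same heights.
- can: bystander: steel can, 68 mm across, 100 mm high; origin at the centre of its underside.
- jar: bystander: green glass jar, 68 mm across, 105 mm high; origin at the centre of its underside.
- mug: bystander: white cup, 72 mm across the rim, 90 mm high; origin at the centre of its underside.
- pet: bystander: empty clear PET bottle, 66 mm across, 210 mm high, very light; origin at the centre of its underside.
- tray: bystander: white polystyrene tray, 130 x 180 x 22 mm, very light; origin at the centre of its underside.
- brush: bystander: small brush lying flat, 160 mm long; origin at the middle of its underside.
Not all that is in view belongs to the job. Of the things that look like the lever, the smallest one is meant.

How it is judged:
By the outcome, as a careful person would: the job done as asked, in the order asked, and still so for the second after the job is handed in, with the robot touching nothing.
It also fails if it takes over 59 s, if anything falls off the work surface, if the arm or the gripper's body presses on something with over 40 N, if the wrist force passes 120 N, or if a joint passes its speed limit or range.

### The arm

A 6-joint arm with a two-finger parallel gripper is mounted at the origin on the work surface. World frame = base frame: x ahead of the robot, y to its left, z up, the work surface at z = 0. Lengths are in m, angles in degrees, forces in N, time in s.
With the tool pointing down it reaches from about 0.4 to 0.925 m from the base axis. Payload 3.4 kg.
Tool frame: the origin (TCP) lies at the very end of the fingers, on their centre line; the grasp point (between the pads) lies 19 mm behind it; z points along the fingers, x is the direction in which the jaws open and shut, and the axes are right-handed (so a half turn about z gives the same grasp; the last joint's range is limited). The gripper opens to 85 mm and grips with 20 to 120 N. Pads are 22 mm wide; open, the fingers measure 114 mm over their backs; the gripper's body (76 mm by 85 mm) begins 54 mm behind the grasp point. The pads swing forward as they close: fully open they stand 13 mm farther back than shut.
Start: joints at [-79.67, 17.578, 86.31, -0, 76.112, -4.211], TCP at [0.144, -0.557, 0.231] pointing down, gripper open.
Joint ranges: [-179.03, 179.03], [-60, 130.46], [8.19, 133.38], [-81.62, 261.62], [5.75, 156.47], [-153.77, 153.77]. Speed limits (degrees/s): [147.25, 147.25, 180, 180, 180, 180].

### API

Orientations are given as a 3x3 rotation matrix whose columns are the frame's x, y, z axes.
In Python, from bench import arm gives the robot as it stands.
- The arm moves only by the tool send_rows, never from a script. Its argument "series" is a list of rows, each an object with "slide": the shift along the tool's x, y, z in mm, a list of three; "yaw": the turn about the tool's z in degrees; "grip": the finger opening in mm, from 0 to 85.4. In form: [{"slide": [x, y, z], "yaw": yaw, "grip": grip}, ...]. A call has 1 to 20 rows; each row shifts and turns the pose as measured when the row begins, along the tool's axes as they then stand; what a row does not reach is not made up. A row lasts 1/10 s, in which the tool goes at most 50 mm and 8.59 degrees, less where a joint would pass 70% of its speed; a pose out of reach is approached as far as the arm can. A call is refused whole if a number of a shift passes 50 or a number of a turn 8.59, either way. A call with a gripper value outside its range is refused whole. The fingers move at their own pace and stop on an object; the grip force is fixed at half the most. Time passes only in rows, so rows that do not move let the fingers close. It gives the time, the measured TCP pose, the force and the opening at its end, in the units of the state.
- arm.state(): the state, without advancing time (a new reading comes with each control period).
- arm.capture(name): name is "scene" or "side" or "wrist"; returns (picture, depth): 420x560x3 uint8, red, green, blue; 420x560 float32, m along the optical axis (not along the pixel's ray), 0 where there is no reading.
- arm.camera_info(name): a dict with "fovy" (degrees; the focal length in pixels is half the picture's height over the tangent of half this angle, whatever the lens; pixels are square), "cx", "cy" (the principal point, pixels), "R" (3x3) and "t" (3): a world point X has camera coordinates R X + t; the wrist camera has in their place "mount" (4x4, takes a point from camera to tool coordinates, whose origin is the TCP and whose axes are the tool frame's). Camera axes: x right, y down, z forward; pixel columns grow to the right and rows downward; lengths in m; the calibration is good to about 2 mm. A picture is of the moment at which its call begins: read the wrist's pose just before it. camera_info takes no time and is no camera call.
- arm.job_done(): hands the job in, once; it reports no verdict.
The state is a dict: "time": time; "joints": joint angles; "qvel": joint speeds; "joint_efforts": joint torques, N m; "tool_pos": TCP position; "ee_rot": TCP orientation; "force": force on the tool from outside, world axes, zero at the start; "torque": the same for the moment, N m; "finger_gap": opening from 0.0 (shut) to 1.0 (fully open).
Only numpy, scipy, OpenCV 4.12 (cv2) and the standard library are available. Lean on these libraries where they do the work, as an engineer would, in place of code of your own. Each camera call takes 0.05 s, during which the arm holds its last target.

## Working session

There is one attempt and no reset: what is moved stays moved. The work goes in short steps, Python scripts to look and compute and a tool call to move; the robot and the scene stay as the last step left them, time stands still between calls to the robot, and variables do not carry over. Pictures are saved under pics/ and viewed, and the job is handed in when it is done.

Besides the shell and the picture viewer there is one more tool, called as name(argument=value, ...) on one line, values as JSON. send_rows: Moves the arm, as the interface text tells. Its arguments: {"type":"object","properties":{"series":{"type":"array"}},"required":["series"]}

```bash
mkdir -p pics; ls
cat > h.py <<'E'
import numpy as np, cv2
from bench import arm
def K(name):
    i=arm.camera_info(name); f=210/np.tan(np.radians(i['fovy'])/2); return f,i
def save(n,p): cv2.imwrite('pics/'+n+'.png',cv2.cvtColor(p,cv2.COLOR_RGB2BGR))
E
python3 - <<'E'
from h import *
s=arm.state(); print(s)
for n in ['scene','side','wrist']:
    p,d=arm.capture(n); save(n+'0',p); np.savez('pics/'+n+'0.npz',p=p,d=d); print(n,arm.camera_info(n))
E
```

```text
pics
{'time': 0.0, 'joints': array([-7.96700099e+01,  1.76217067e+01,  8.63832886e+01, -5.72880885e-04,
        7.61110479e+01, -4.21032395e+00]), 'qvel': array([-0.0084113 , -0.03618517,  0.04503898, -0.07877641,  0.07944077,
        0.01300954]), 'joint_efforts': array([-1.02042839e-03, -4.57562506e+01, -2.51914322e+01, -2.59252975e-04,
        1.32746785e-02,  3.78417617e-07]), 'tool_pos': array([ 0.14421692, -0.55590297,  0.23039053]), 'ee_rot': array([[ 2.51063099e-01, -9.67970651e-01, -3.72726405e-04],
       [-9.67968614e-01, -2.51063337e-01,  1.99076671e-03],
       [-2.02058168e-03, -1.39020598e-04, -9.99997949e-01]]), 'force': array([-0.25287301,  0.35701791,  0.55315421]), 'torque': array([-0.02356687, -0.01928353,  0.06489821]), 'finger_gap': 0.9970844264579188}
scene {'fovy': 50.71337191696318, 'cx': 278.43395619651517, 'cy': 215.15230491290413, 'R': array([[ 0.10662341,  0.99429564, -0.00276309],
       [ 0.76931499, -0.08425746, -0.63328914],
       [-0.62990944,  0.06539777, -0.77391035]]), 't': array([-0.04634958, -0.30859193,  1.64458815])}
side {'fovy': 46.45228945297656, 'cx': 276.24288753500394, 'cy': 204.43591761700372, 'R': array([[-0.99044743, -0.13693328,  0.01622251],
       [-0.11778672,  0.77899753, -0.61586454],
       [ 0.07169506, -0.61189225, -0.78768502]]), 't': array([0.48585597, 0.12509014, 1.2088983 ])}
wrist {'fovy': 67.13736951036454, 'cx': 280.1901086690026, 'cy': 211.15947425290327, 'mount': array([[ 9.99998608e-01,  1.62590006e-03,  3.75638382e-04,
         1.39774778e-03],
       [-1.66550145e-03,  9.58456114e-01,  2.85235172e-01,
        -7.28044850e-02],
       [ 1.03730980e-04, -2.85235400e-01,  9.58457488e-01,
        -1.42592652e-01],
       [ 0.00000000e+00,  0.00000000e+00,  0.00000000e+00,
         1.00000000e+00]])}
```

View pics/scene0.png

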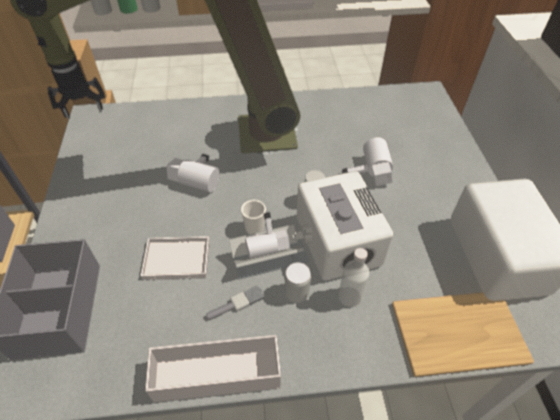

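View pics/side0.png

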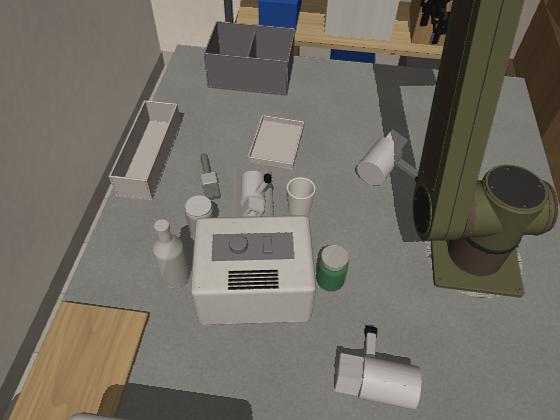

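View pics/wrist0.png

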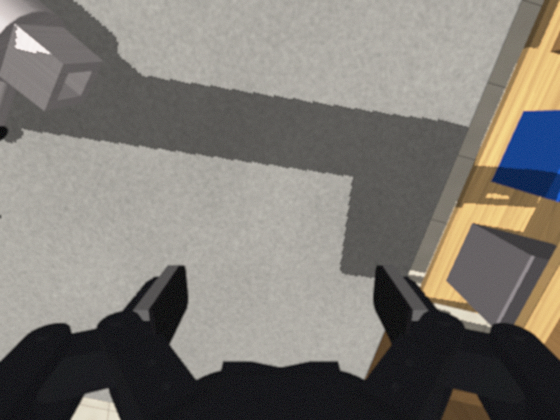

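The scene picture shows the crusher around (343,222), the trough with the lever at (265,243), and the keys near (340,203). In the side view the keys are at (238,243) for the round one and (267,243) for the oblong one. Next I'll measure them.

```bash
cat >> h.py <<'E'
def cloud(name,d,pose=None):
    f,i=K(name); v,u=np.mgrid[0:420,0:560]
    P=np.stack([(u-i['cx'])/f*d,(v-i['cy'])/f*d,d],-1)
    if 'mount' in i:
        M=np.array(i['mount']); P=P@M[:3,:3].T+M[:3,3]
        return P@pose[1].T+pose[0]
    return (P-i['t'])@i['R']
def proj(name,X,pose=None):
    f,i=K(name); X=np.atleast_2d(X)
    if 'mount' in i:
        M=np.array(i['mount']); X=(X-pose[0])@pose[1]; c=(X-M[:3,3])@M[:3,:3]
    else: c=X@np.array(i['R']).T+i['t']
    return np.c_[f*c[:,0]/c[:,2]+i['cx'],f*c[:,1]/c[:,2]+i['cy']]
def ray(name,u,v,z,pose=None):
    f,i=K(name); r=np.array([(u-i['cx'])/f,(v-i['cy'])/f,1])
    if 'mount' in i:
        M=np.array(i['mount']); o=pose[1]@M[:3,3]+pose[0]; r=pose[1]@(M[:3,:3]@r)
    else: o=-np.array(i['R']).T@i['t']; r=np.array(i['R']).T@r
    return o+r*(z-o[2])/r[2]
E
python3 - <<'E'
from h import *
for n in ['scene','side']:
    z=np.load(f'pics/{n}0.npz'); P=cloud(n,z['d']); p=z['p']
    m=(abs(P[...,2]-.160)<.006)&(z['d']>0)&(abs(P[...,0]-.6)<.4)&(abs(P[...,1])<.4)
    k,l,st,_=cv2.connectedComponentsWithStats(m.astype(np.uint8))
    for j in range(1,k):
        if st[j,4]>300:
            Q=P[l==j]; print(n,st[j],Q.mean(0),cv2.minAreaRect((Q[:,:2]*1000).astype(np.float32)))
c=np.load('pics/scene0.npz')['p'][150:310,140:420]; save('sc1',cv2.resize(c,None,fx=2.8,fy=2.8,interpolation=cv2.INTER_CUBIC))
c=np.load('pics/side0.npz')['p'][140:330,140:360]; save('sd1',cv2.resize(c,None,fx=3,fy=3,interpolation=cv2.INTER_CUBIC))
E
```

```text
scene [ 299  172   94   79 4386] [0.53342119 0.16794192 0.15935347] ((522.79931640625, 167.549072265625), (247.4548797607422, 186.61326599121094), 10.395464897155762)
side [ 192  215  123   81 8436] [0.51737996 0.17787708 0.16090757] ((519.1859130859375, 169.24154663085938), (246.26071166992188, 189.1720428466797), 10.603470802307129)
```

View pics/sc1.png

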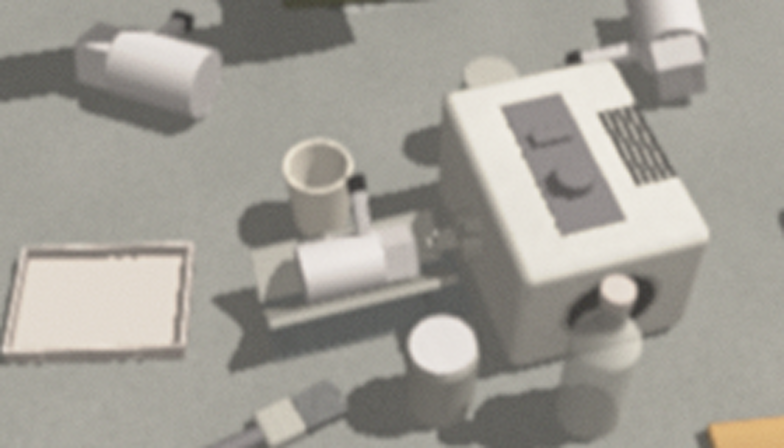

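View pics/sd1.png

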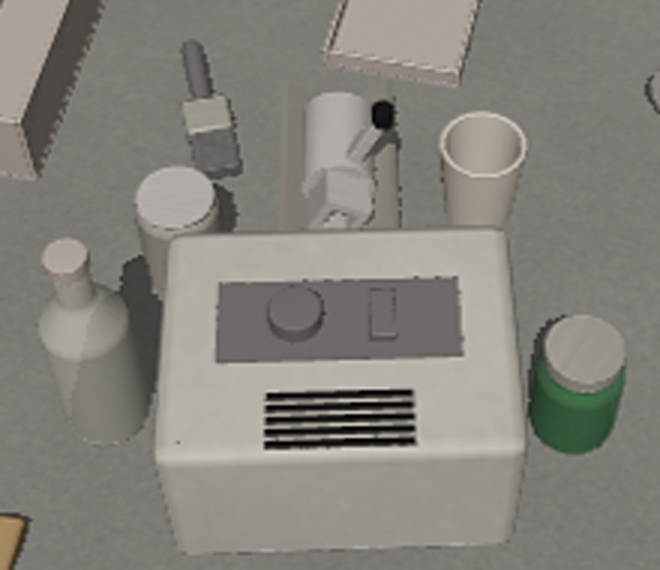

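```bash
cat >> h.py <<'E'
TH=np.radians(10.5); CX=np.array([np.cos(TH),np.sin(TH),0]); CY=np.array([-np.sin(TH),np.cos(TH),0])
C0=np.array([.5205,.1685,0])-.115*CY
def toC(X): d=np.atleast_2d(X)-C0; return np.c_[d@CX,d@CY,d[:,2]]*1000
def fromC(x,y,z): return C0+(x*CX+y*CY)/1000+np.array([0,0,z/1000])
def rows(target, az, n=None):
    """rows from current pose to target pos & tool-x azimuth (deg), straight"""
    s=arm.state(); R=s['ee_rot']; a=np.degrees(np.arctan2(R[1,0],R[0,0])); dp=np.array(target)-s['tool_pos']
    da=(az-a+180)%360-180
    k=n or int(np.ceil(max(np.abs(dp).max()/.045,np.linalg.norm(dp)/.05,abs(da)/8)))
    print('n',k,'from',s['tool_pos'].round(4),a.round(2))
    for j in range(k):
        t=np.radians(a+da*j/k); x=np.array([np.cos(t),np.sin(t),0]); y=np.array([np.sin(t),-np.cos(t),0])
        print([round(1000*dp@x/k,1),round(1000*dp@y/k,1),round(-1000*dp[2]/k,1)],round(-da/k,2))
E
python3 - <<'E'
from h import *
for n,u,v in [('side',238.3,243.7),('scene',140+570/2.8,150+180/2.8)]:
    print(n,ray(n,u,v,.178),toC(ray(n,u,v,.178)))
print('side run',toC(ray('side',140+383/3,140+313/3,.170)))
print('mug rim',toC(ray('side',140+482/3,140+148/3,.09)),toC(ray('scene',140+320/2.8,150+163/2.8,.09)))
print('can top',toC(ray('side',140+178/3,140+203/3,.1)))
print('bar',toC(ray('side',140+383/3,140+115/3,.13)),toC(ray('scene',140+357/2.8,150+185/2.8,.13)))
print(fromC(30,105,178))
rows([.42,-.30,.30],-30)
E
```

```text
side [0.54915173 0.16679789 0.178     ] [[ 27.86176585 108.10503392 178.        ]]
scene [0.56208748 0.15879469 0.178     ] [[ 39.12244553  97.87848482 178.        ]]
side run [[-32.61292904 106.51977214 170.        ]]
mug rim [[-122.09335403 -105.79491517   90.        ]] [[-121.76219166 -106.28745678   90.        ]]
can top [[123.82267555 -48.8721251  100.        ]]
bar [[ -40.29673712 -109.65145592  130.        ]] [[-50.56464288 -85.38898896 130.        ]]
[0.55182    0.16413452 0.178     ]
n 8 from [ 0.1443 -0.5561  0.2306] -75.46
[np.float64(-22.3), np.float64(-41.4), np.float64(-8.7)] -5.68
[np.float64(-18.1), np.float64(-43.4), np.float64(-8.7)] -5.68
[np.float64(-13.7), np.float64(-45.0), np.float64(-8.7)] -5.68
[np.float64(-9.2), np.float64(-46.1), np.float64(-8.7)] -5.68
[np.float64(-4.6), np.float64(-46.8), np.float64(-8.7)] -5.68
[np.float64(0.1), np.float64(-47.0), np.float64(-8.7)] -5.68
[np.float64(4.7), np.float64(-46.8), np.float64(-8.7)] -5.68
[np.float64(9.3), np.float64(-46.1), np.float64(-8.7)] -5.68
```

send_rows(series=[{"slide": [-22, -41, -9], "yaw": -5.7, "grip": 0}, {"slide": [-18, -43, -9], "yaw": -5.7, "grip": 0}, {"slide": [-14, -45, -9], "yaw": -5.7, "grip": 0}, {"slide": [-9, -46, -9], "yaw": -5.7, "grip": 0}, {"slide": [-5, -47, -9], "yaw": -5.7, "grip": 0}, {"slide": [0, -47, -9], "yaw": -5.7, "grip": 0}, {"slide": [5, -47, -9], "yaw": -5.7, "grip": 0}, {"slide": [9, -46, -9], "yaw": -5.7, "grip": 0}])

```text
time: 0.95
tool_pos: [0.4203, -0.2925, 0.3007]
ee_rot: [[0.876, -0.482, -0.004], [-0.482, -0.876, 0.006], [-0.006, -0.003, -1.0]]
force: [0.1, -0.6, -0.4]
finger_gap: -0.001
```

Run:
```python
from h import *
rows(fromC(30,-20,260),10.5)
```

```text
n 8 from [ 0.4203 -0.2925  0.3007] -28.8
[np.float64(-3.2), np.float64(-45.8), np.float64(5.1)] -4.91
[np.float64(0.8), np.float64(-46.0), np.float64(5.1)] -4.91
[np.float64(4.7), np.float64(-45.7), np.float64(5.1)] -4.91
[np.float64(8.6), np.float64(-45.2), np.float64(5.1)] -4.91
[np.float64(12.4), np.float64(-44.3), np.float64(5.1)] -4.91
[np.float64(16.2), np.float64(-43.0), np.float64(5.1)] -4.91
[np.float64(19.8), np.float64(-41.5), np.float64(5.1)] -4.91
[np.float64(23.3), np.float64(-39.6), np.float64(5.1)] -4.91
```

send_rows(series=[{"slide": [-3, -46, 5], "yaw": -4.9, "grip": 0}, {"slide": [1, -46, 5], "yaw": -4.9, "grip": 0}, {"slide": [5, -46, 5], "yaw": -4.9, "grip": 0}, {"slide": [9, -45, 5], "yaw": -4.9, "grip": 0}, {"slide": [12, -44, 5], "yaw": -4.9, "grip": 0}, {"slide": [16, -43, 5], "yaw": -4.9, "grip": 0}, {"slide": [20, -42, 5], "yaw": -4.9, "grip": 0}, {"slide": [23, -40, 5], "yaw": -4.9, "grip": 0}, {"slide": [0, 0, 0], "yaw": 0, "grip": 0}])

```text
time: 1.85
tool_pos: [0.5794, 0.0625, 0.26]
ee_rot: [[0.976, 0.217, 0.0], [0.217, -0.976, 0.004], [0.001, -0.004, -1.0]]
force: [-0.7, -0.4, -0.7]
finger_gap: 0.001
```

Run:
```python
from h import *
s=arm.state(); pose=(s['tool_pos'],s['ee_rot']); p,d=arm.capture('wrist'); save('w1',p); np.savez('pics/w1.npz',p=p,d=d,t=pose[0],R=pose[1])
print(toC(pose[0]),pose[1].round(3),s['time'])
for q in [(30,105,178),(-30,105,170),(0,0,75),(0,-200,75)]: print(q,proj('wrist',fromC(*q),pose))
```

```text
[[ 3.86117641e+01 -1.74864462e-03  2.59979201e+02]] [[ 0.976  0.217  0.   ]
 [ 0.217 -0.976  0.004]
 [ 0.001 -0.004 -1.   ]] 1.85
(30, 105, 178) [[272.32453569  63.04287565]]
(-30, 105, 170) [[183.45546839  61.364986  ]]
(0, 0, 75) [[243.03277575 186.64600021]]
(0, -200, 75) [[242.34649145 345.60066866]]
```

View pics/w1.png

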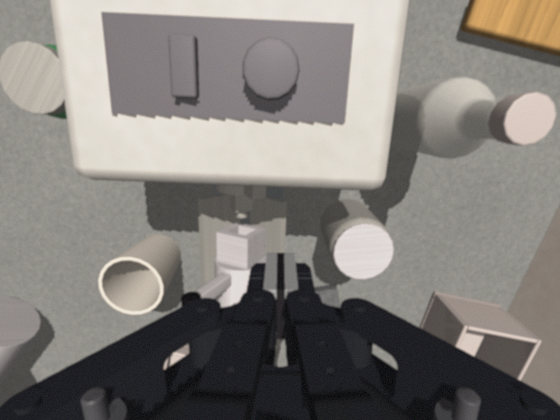

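The wrist view shows the round key at (271,68), the oblong key at (184,66), the nose at (242,213), and the hub with the arm leaning left at about (205,290).

Run:
```python
from h import *
z=np.load('pics/w1.npz'); pose=(z['t'],z['R'])
k=ray('wrist',271,68,.178,pose); print('stop',k,toC(k)); r=ray('wrist',184,66,.17,pose); print('run',toC(r),r, np.degrees(np.arctan2(*(k-r)[[1,0]])))
P=cloud('wrist',z['d'],pose); m=(abs(P[...,2]-.160)<.004)&(z['d']>0); Q=P[m]; print(Q.mean(0),cv2.minAreaRect((Q[:,:2]*1000).astype(np.float32)))
print('nose',toC(ray('wrist',242,213,.075,pose)))
print(P[66,271],P[66,184])
rows([k[0],k[1],.19],12.5)
c=z['p'][170:320,80:300]; save('w1c',cv2.resize(c,None,fx=3.6,fy=3.6,interpolation=cv2.INTER_CUBIC))
```

```text
stop [0.55160459 0.16104333 0.178     ] [[ 29.22486667 101.99983142 178.        ]]
run [[-29.77245183 102.14189793 170.        ]] [0.49356929 0.15043161 0.17      ] 10.362031088506015
[0.5279009  0.14100591 0.16058836] ((538.306396484375, 143.97140502929688), (296.064208984375, 237.80377197265625), 44.06477355957031)
nose [[ -0.99299107 -29.10382049  75.        ]]
[0.55136231 0.16219062 0.17819458] [0.49366275 0.15040659 0.1703094 ]
n 3 from [0.5784 0.0601 0.2601] 12.4
[np.float64(-1.5), np.float64(-34.8), np.float64(23.4)] -0.03
[np.float64(-1.5), np.float64(-34.8), np.float64(23.4)] -0.03
[np.float64(-1.5), np.float64(-34.8), np.float64(23.4)] -0.03
```

View pics/w1c.png

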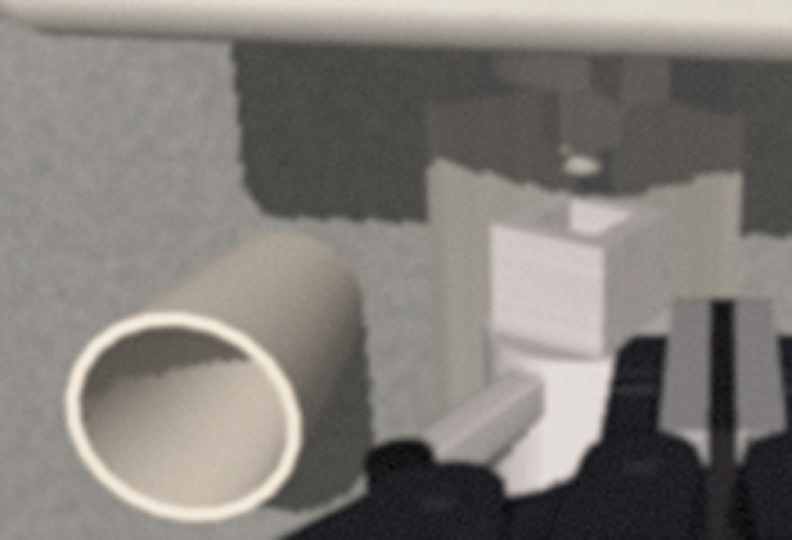

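send_rows(series=[{"slide": [-2, -35, 23], "yaw": 0.5, "grip": 0}, {"slide": [-2, -35, 23], "yaw": 0.5, "grip": 0}, {"slide": [-1, -35, 23], "yaw": 0.5, "grip": 0}, {"slide": [0, 0, 0], "yaw": 0, "grip": 0}])

```text
time: 2.3
tool_pos: [0.5517, 0.1593, 0.1895]
ee_rot: [[0.984, 0.18, 0.001], [0.18, -0.984, -0.002], [0.0, 0.002, -1.0]]
force: [-0.6, 0.5, -0.7]
finger_gap: -0.003
```

send_rows(series=[{"slide": [0, -2, 8], "yaw": 0, "grip": 0}, {"slide": [0, 0, 5], "yaw": 0, "grip": 0}, {"slide": [0, 0, 5], "yaw": 0, "grip": 0}, {"slide": [0, 0, 3], "yaw": 0, "grip": 0}, {"slide": [0, 0, 2], "yaw": 0, "grip": 0}])

```text
time: 2.8
tool_pos: [0.5524, 0.1579, 0.1699]
ee_rot: [[0.985, 0.174, 0.004], [0.174, -0.985, 0.0], [0.004, 0.0, -1.0]]
force: [-7.3, 4.1, 19.1]
finger_gap: -0.001
```

send_rows(series=[{"slide": [0, 0, 1], "yaw": 0, "grip": 0}, {"slide": [0, 0, -10], "yaw": 0, "grip": 0}, {"slide": [0, 0, -30], "yaw": 0, "grip": 0}, {"slide": [-5, 45, -30], "yaw": 0, "grip": 0}, {"slide": [-5, 49, 0], "yaw": 0, "grip": 30}, {"slide": [-5, 49, 0], "yaw": 0, "grip": 60}, {"slide": [0, 30, 0], "yaw": 0, "grip": 70}, {"slide": [0, 0, 0], "yaw": 0, "grip": 70}])

```text
time: 3.6
tool_pos: [0.5723, -0.0224, 0.2461]
ee_rot: [[0.985, 0.172, 0.016], [0.172, -0.985, -0.006], [0.015, 0.009, -1.0]]
force: [-0.4, 0.3, -0.3]
finger_gap: 0.679
```

Run:
```python
from h import *
s=arm.state(); pose=(s['tool_pos'],s['ee_rot']); p,d=arm.capture('wrist'); save('w2',p); np.savez('pics/w2.npz',p=p,d=d,t=pose[0],R=pose[1])
print(toC(pose[0]),pose[1].round(3),s['time'],s['force'])
p,d=arm.capture('side');np.savez('pics/side2.npz',p=p,d=d);save('sd2',cv2.resize(p[140:330,140:360],None,fx=3,fy=3,interpolation=cv2.INTER_CUBIC))
P=cloud('side',d); print(P[243,238],P[244,267])
```

```text
[[ 16.12480426 -82.12345036 246.05160296]] [[ 0.985  0.172  0.016]
 [ 0.172 -0.985 -0.006]
 [ 0.015  0.009 -1.   ]] 3.6 [-0.37648859  0.30264569 -0.29699044]
[0.55096766 0.16176314 0.17267317] [0.49067926 0.15894462 0.17818706]
```

View pics/w2.png

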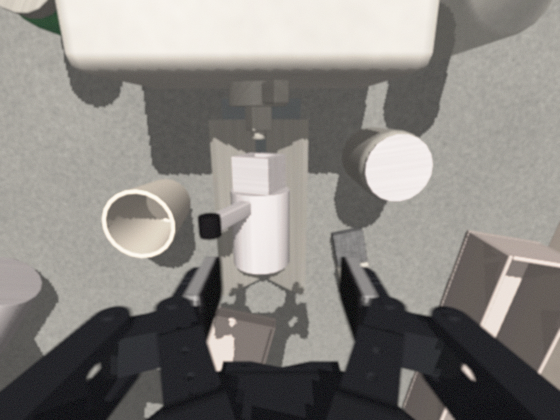

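View pics/sd2.png

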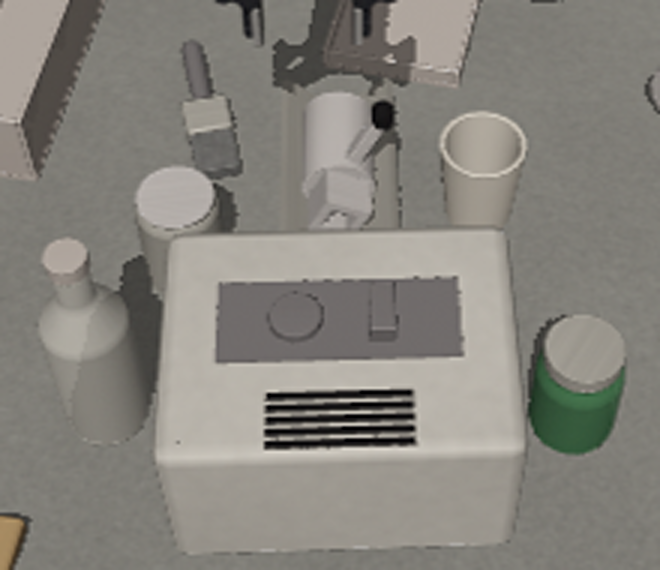

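The round key is now flush and the oblong key stands at 0.178 m, so the stop is pressed. In the wrist view the crossbar is at (210,226), the hub at (258,172), the boss at (260,230) and the rib and collar at about (262,95).

Run:
```python
from h import *
for f in ['side0','side2']:
    d=np.load(f'pics/{f}.npz')['d']; P=cloud('side',d); print(f,[np.median(P[v-3:v+4,u-3:u+4,2]).round(4) for u,v in [(238,243),(267,245),(252,262)]])
z=np.load('pics/w2.npz'); pose=(z['t'],z['R']); P=toC(cloud('wrist',z['d'],pose).reshape(-1,3)).reshape(420,560,3)
for v,u in [(226,210),(226,206),(226,214),(220,225),(216,235),(212,245),(160,258),(175,250),(210,262),(230,262),(250,262),(90,250),(90,262),(90,275),(97,250),(97,262),(97,275),(84,250),(84,275)]: print((u,v),P[v,u].round(1))
c=z['p'][60:290,90:310]; save('w2c',cv2.resize(c,None,fx=2.6*1.0,fy=2.6,interpolation=cv2.INTER_CUBIC))
c=z['p'][70:150,200:320]; c=cv2.convertScaleAbs(c,alpha=2); save('w2d',cv2.resize(c,None,fx=6,fy=6,interpolation=cv2.INTER_CUBIC))
```

```text
side0 [np.float64(0.1787), np.float64(0.1707), np.float64(0.1613)]
side2 [np.float64(0.1709), np.float64(0.178), np.float64(0.161)]
(210, 226) [-36.  -91.1 159.1]
(206, 226) [-38.9 -90.8 159.8]
(214, 226) [-33.1 -91.4 158.5]
(225, 220) [-27.2 -92.3 141.8]
(235, 216) [-20.6 -93.  129. ]
(245, 212) [-13.5 -94.5 113.2]
(258, 160) [ -1.3 -49.8  96.7]
(250, 175) [ -9.5 -64.4  92.5]
(262, 210) [  1.6 -95.2 105.3]
(262, 230) [   1.1 -114.9  105.6]
(262, 250) [   0.6 -135.4  106. ]
(250, 90) [ -6.1  10.  101.3]
(262, 90) [  4.1   9.8 102. ]
(275, 90) [ 15.    8.3 124.3]
(250, 97) [ -6.3   4.4 101.1]
(262, 97) [  3.9   4.3 102. ]
(275, 97) [ 15.    3.2 123.1]
(250, 84) [ -5.9  14.6 101.9]
(275, 84) [ 15.1  12.6 124.4]
```

View pics/w2d.png

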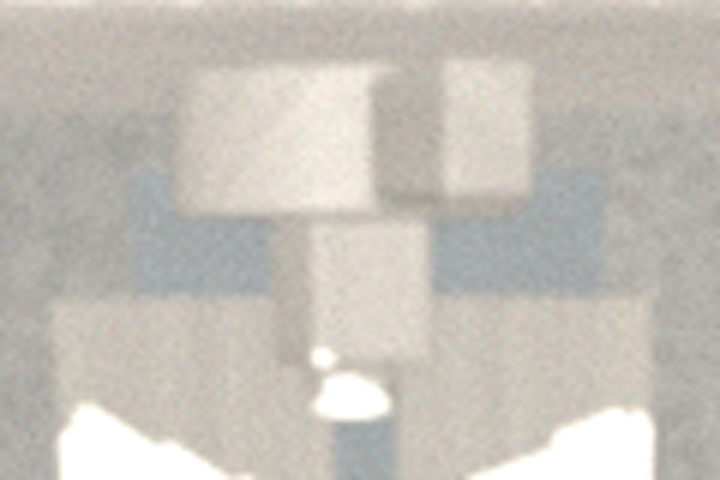

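View pics/w2c.png

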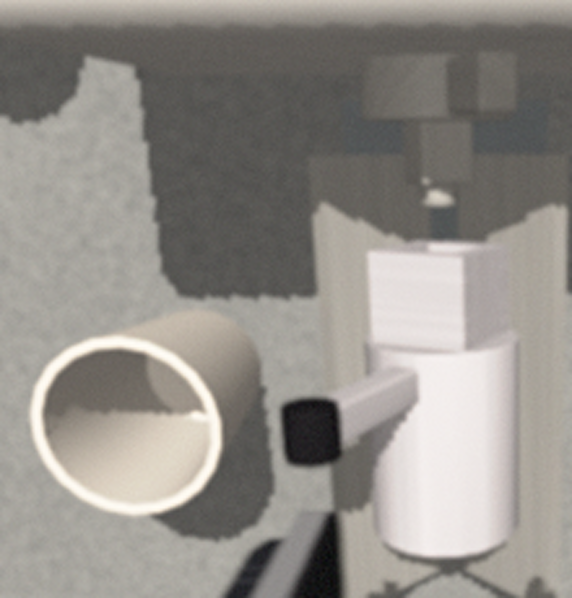

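```bash
cat >> h.py <<'E'
def fitface(P,m):
    Q=P[m]; c=np.median(Q,0); Q=Q[np.abs(Q-c).max(1)<25]
    c=Q.mean(0); n=np.linalg.svd(Q-c,full_matrices=0)[2][2]; n*=np.sign(n[2]); r=(Q-c)@n
    return c.round(1),n.round(3),'ang %.1f'%np.degrees(np.arctan2(n[0],n[2])),'rms %.2f n%d'%(r.std(),len(Q))
E
python3 - <<'E'
from h import *
z=np.load('pics/w2.npz'); pose=(z['t'],z['R']); P=toC(cloud('wrist',z['d'],pose).reshape(-1,3)).reshape(420,560,3)
def box(u0,u1,v0,v1): m=np.zeros((420,560),bool); m[v0:v1,u0:u1]=1; return m
print('rib tip',fitface(P,box(275,288,82,102)))
print('shaft top',fitface(P,box(254,270,109,128)))
print('hub top',fitface(P,box(235,266,162,188)))
print('hub right',fitface(P,box(272,281,165,186)))
print('bar', fitface(P,box(203,217,220,234)))
for v in (90,97): print([(u,P[v,u,0].round(1),P[v,u,2].round(1)) for u in range(268,294,2)])
b=P[200:255,236:287]; Q=b.reshape(-1,3); A=np.c_[2*Q[:,0],2*Q[:,2],np.ones(len(Q))]; s=np.linalg.lstsq(A,Q[:,0]**2+Q[:,2]**2,rcond=None)[0]; print('boss circle',s[:2],np.sqrt(s[2]+s[0]**2+s[1]**2))
for vv in (205,248):
    Q=P[vv-4:vv+5,238:285].reshape(-1,3); print('boss ctr fixed R', vv, [ (x0, np.std(np.hypot(Q[:,0]-x0,Q[:,2]-75)).round(2), np.mean(np.hypot(Q[:,0]-x0,Q[:,2]-75)).round(1)) for x0 in (-2,-1,0,1,2,3,4)])
Q=P[262:300,255:270].reshape(-1,3); col=P[:,262]; print([(v,col[v].round(0).tolist()) for v in range(262,282,2)])
col=P[:,258]; print([(v,col[v].round(0).tolist()) for v in range(146,162,2)])
E
```

```text
rib tip (array([ 19.8,   7.3, 121.6]), array([0.429, 0.007, 0.903]), 'ang 25.4', 'rms 0.67 n259')
shaft top (array([  2.4, -13.1,  84.5]), array([0.448, 0.   , 0.894]), 'ang 26.6', 'rms 0.65 n304')
hub top (array([ -9.6, -64. ,  92.7]), array([-0.441,  0.002,  0.898]), 'ang -26.2', 'rms 0.59 n805')
hub right (array([ 15.1, -65.9,  86. ]), array([ 0.902, -0.005,  0.432]), 'ang 64.4', 'rms 0.33 n188')
bar (array([-36.5, -91.7, 158.7]), array([0.18 , 0.006, 0.984]), 'ang 10.4', 'rms 0.82 n195')
[(268, np.float64(9.4), np.float64(114.5)), (270, np.float64(11.0), np.float64(115.9)), (272, np.float64(12.7), np.float64(120.5)), (274, np.float64(14.3), np.float64(123.7)), (276, np.float64(15.8), np.float64(123.3)), (278, np.float64(17.4), np.float64(123.6)), (280, np.float64(19.0), np.float64(123.0)), (282, np.float64(20.6), np.float64(121.0)), (284, np.float64(22.2), np.float64(119.1)), (286, np.float64(23.8), np.float64(120.3)), (288, np.float64(25.4), np.float64(119.4)), (290, np.float64(32.4), np.float64(-0.3)), (292, np.float64(34.7), np.float64(-0.3))]
[(268, np.float64(9.3), np.float6
[... 1035 characters left out ...]
p.float64(31.1)), (1, np.float64(19.49), np.float64(31.1)), (2, np.float64(19.51), np.float64(31.2)), (3, np.float64(19.55), np.float64(31.3)), (4, np.float64(19.59), np.float64(31.4))]
[(262, [0.0, -148.0, 105.0]), (264, [0.0, -151.0, 105.0]), (266, [0.0, -153.0, 105.0]), (268, [0.0, -155.0, 105.0]), (270, [-0.0, -158.0, 104.0]), (272, [-0.0, -159.0, 106.0]), (274, [-0.0, -161.0, 106.0]), (276, [-6.0, -222.0, -1.0]), (278, [-6.0, -225.0, -1.0]), (280, [-6.0, -228.0, -1.0])]
[(146, [-6.0, -46.0, 5.0]), (148, [-6.0, -48.0, 6.0]), (150, [-6.0, -50.0, 7.0]), (152, [-6.0, -53.0, 6.0]), (154, [-3.0, -49.0, 61.0]), (156, [-3.0, -51.0, 61.0]), (158, [-1.0, -48.0, 95.0]), (160, [-1.0, -50.0, 97.0])]
```

send_rows(series=[{"slide": [-27, 6, 16], "yaw": -0.3, "grip": 46}, {"slide": [-27, 6, 16], "yaw": -0.3, "grip": 46}, {"slide": [0, 0, 0], "yaw": 0, "grip": 46}, {"slide": [0, 0, 0], "yaw": 0, "grip": 46}])

```text
time: 4.1
tool_pos: [0.5201, -0.0371, 0.2128]
ee_rot: [[0.982, 0.188, 0.016], [0.188, -0.982, -0.001], [0.016, 0.004, -1.0]]
force: [0.6, -0.2, -0.1]
finger_gap: 0.542
```

Run:
```python
from h import *
s=arm.state(); pose=(s['tool_pos'],s['ee_rot']); p,d=arm.capture('wrist'); save('w3',p); np.savez('pics/w3.npz',p=p,d=d,t=pose[0],R=pose[1])
print(toC(pose[0]),pose[1].round(3),s['time'],s['finger_gap']*85.4)
```

```text
[[-37.82205778 -87.06891517 212.77690361]] [[ 0.982  0.188  0.016]
 [ 0.188 -0.982 -0.001]
 [ 0.016  0.004 -1.   ]] 4.1 46.30103222853624
```

View pics/w3.png

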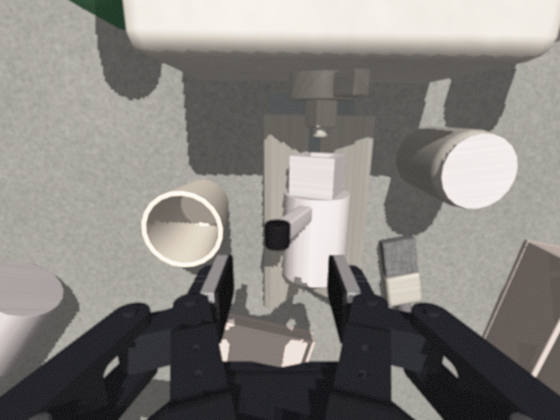

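send_rows(series=[{"slide": [0, 3, 30], "yaw": 0.3, "grip": 46}, {"slide": [-1, 2, 30], "yaw": 0.3, "grip": 46}, {"slide": [0, 0, 20], "yaw": 0, "grip": 46}, {"slide": [0, 0, 0], "yaw": 0, "grip": 46}])

```text
time: 4.55
tool_pos: [0.5292, -0.0392, 0.1348]
ee_rot: [[0.983, 0.183, 0.028], [0.183, -0.983, -0.002], [0.027, 0.007, -1.0]]
force: [-0.5, 1.4, 0.9]
finger_gap: 0.54
```

```bash
cat > look.py <<'E'
from h import *
import sys
n=sys.argv[1]
s=arm.state(); pose=(s['tool_pos'],s['ee_rot']); p,d=arm.capture('wrist'); save(n,p); np.savez(f'pics/{n}.npz',p=p,d=d,t=pose[0],R=pose[1])
print('tcp',toC(pose[0]).round(1),pose[1].round(3).tolist(),s['time'],'gap',s['finger_gap']*85.4,'F',s['force'].round(1))
E
python3 look.py w4
```

```text
tcp [[-29.2 -90.8 134.8]] [[0.983, 0.183, 0.028], [0.183, -0.983, -0.002], [0.027, 0.007, -1.0]] 4.55 gap 46.12120951466218 F [-0.5  1.4  0.9]
```

View pics/w4.png

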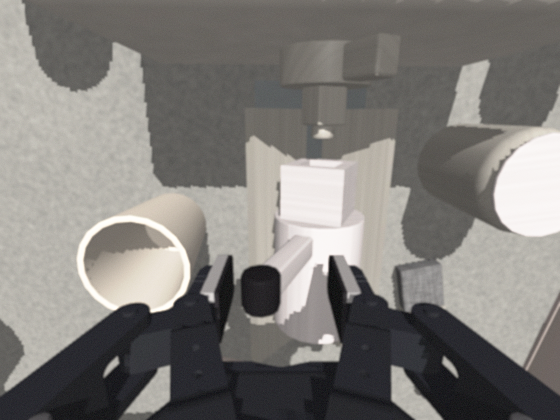

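send_rows(series=[{"slide": [8, 0, 0], "yaw": 0, "grip": 46}, {"slide": [10, 0, 0], "yaw": 0, "grip": 46}, {"slide": [10, 0, -1], "yaw": 0, "grip": 46}, {"slide": [10, 0, -2], "yaw": 0, "grip": 46}, {"slide": [10, 0, -2], "yaw": 0, "grip": 46}, {"slide": [10, 0, -2], "yaw": 0, "grip": 46}, {"slide": [6, 0, 0], "yaw": 0, "grip": 46}, {"slide": [4, 0, 0], "yaw": 0, "grip": 46}, {"slide": [0, 0, 0], "yaw": 0, "grip": 46}])

```text
time: 5.5
tool_pos: [0.609, -0.0249, 0.1522]
ee_rot: [[0.982, 0.184, 0.042], [0.185, -0.983, -0.003], [0.04, 0.011, -0.999]]
force: [0.1, -0.3, 0.4]
finger_gap: 0.54
```

```bash
python3 look.py w5
```

```text
tcp [[ 51.7 -91.2 152.2]] [[0.982, 0.184, 0.042], [0.185, -0.983, -0.003], [0.04, 0.011, -0.999]] 5.5 gap 46.076206169436645 F [ 0.1 -0.3  0.4]
```

View pics/w5.png

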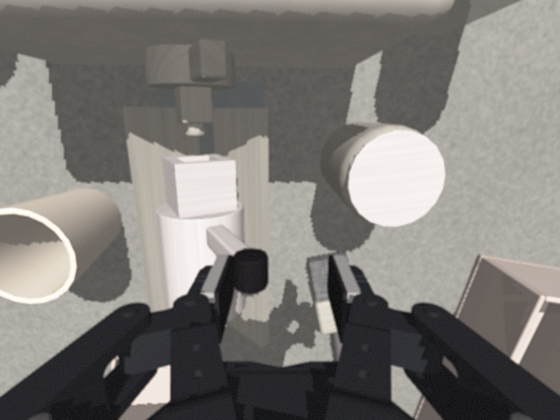

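```bash
cat > ang.py <<'E'
from h import *
import sys
z=np.load(f'pics/{sys.argv[1]}.npz'); pose=(z['t'],z['R']); P=toC(cloud('wrist',z['d'],pose).reshape(-1,3)).reshape(420,560,3)
for a in sys.argv[2:]:
    u0,u1,v0,v1=map(int,a.split(',')); m=np.zeros((420,560),bool); m[v0:v1,u0:u1]=1
    m&=P[...,2]>40
    print(a,fitface(P,m))
E
python3 ang.py w5 172,232,172,205 196,222,50,77 184,210,92,117
python3 - <<'E'
import cv2
c=cv2.imread('pics/w5.png')[30:300,120:300]; c=cv2.convertScaleAbs(c,alpha=1.3); cv2.imwrite('pics/w5c.png',cv2.resize(c,None,fx=2.2,fy=2.2,interpolation=cv2.INTER_CUBIC))
E
```

```text
172,232,172,205 (array([  4. , -64.5,  93.4]), array([ 0.372, -0.082,  0.925]), 'ang 21.9', 'rms 2.51 n1975')
196,222,50,77 (array([ 17.4,   5.2, 121.3]), array([-0.074,  0.005,  0.997]), 'ang -4.3', 'rms 1.90 n699')
184,210,92,117 (array([  2.5, -13.1,  84.3]), array([0.428, 0.002, 0.904]), 'ang 25.3', 'rms 0.70 n645')
```

View pics/w5c.png

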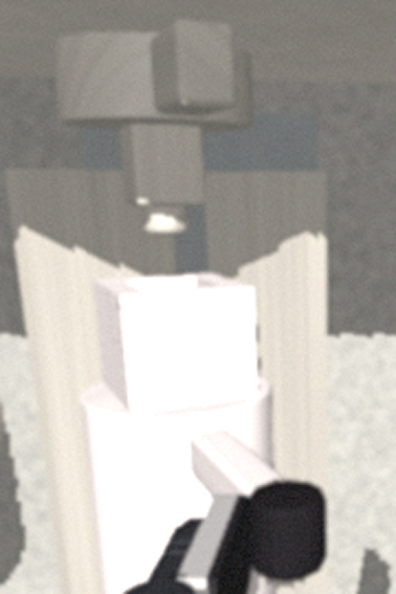

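```bash
python3 ang.py w5 184,229,170,202 188,226,172,200 209,223,46,72 182,210,92,117
```

```text
184,229,170,202 (array([  6.8, -63.1,  92.7]), array([ 0.463, -0.005,  0.886]), 'ang 27.6', 'rms 0.62 n1436')
188,226,172,200 (array([  7. , -63.1,  92.6]), array([ 0.466, -0.006,  0.885]), 'ang 27.8', 'rms 0.63 n1062')
209,223,46,72 (array([ 20.9,   7.3, 120.9]), array([0.452, 0.023, 0.892]), 'ang 26.9', 'rms 0.59 n362')
182,210,92,117 (array([  1.9, -13.2,  84.5]), array([ 0.422, -0.001,  0.907]), 'ang 25.0', 'rms 0.71 n695')
```

send_rows(series=[{"slide": [-5, 0, 0], "yaw": 0, "grip": 46}, {"slide": [0, 0, -20], "yaw": 0, "grip": 46}, {"slide": [0, 0, -30], "yaw": 0, "grip": 46}, {"slide": [-5, 20, -10], "yaw": 0, "grip": 46}, {"slide": [-14, 30, 0], "yaw": 0, "grip": 0}, {"slide": [-14, 30, 0], "yaw": 0, "grip": 0}, {"slide": [-7, 15, 0], "yaw": 0, "grip": 0}, {"slide": [0, 0, 0], "yaw": 0, "grip": 0}, {"slide": [0, 0, 0], "yaw": 0, "grip": 0}])

```text
time: 6.45
tool_pos: [0.5712, -0.1289, 0.2122]
ee_rot: [[0.982, 0.185, 0.035], [0.185, -0.983, -0.002], [0.034, 0.009, -0.999]]
force: [0.1, 1.0, 0.2]
finger_gap: -0.001
```

```bash
python3 look.py w6
python3 - <<'E'
from h import *
p,d=arm.capture('side');save('sd6',cv2.resize(p[40:240,140:360],None,fx=3,fy=3,interpolation=cv2.INTER_CUBIC))
E
```

```text
tcp [[  -4.3 -186.6  212.2]] [[0.982, 0.185, 0.035], [0.185, -0.983, -0.002], [0.034, 0.009, -0.999]] 6.45 gap -0.11393850382084375 F [0.1 1.  0.2]
```

View pics/w6.png

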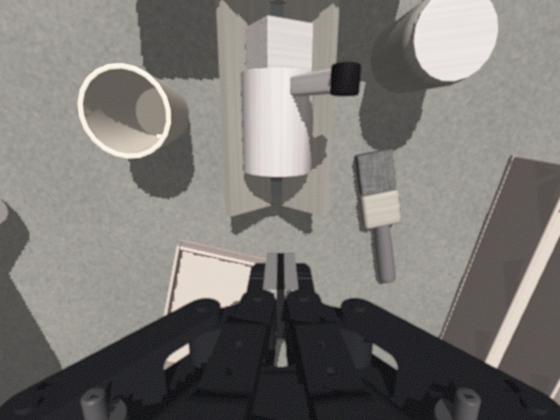

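View pics/sd6.png

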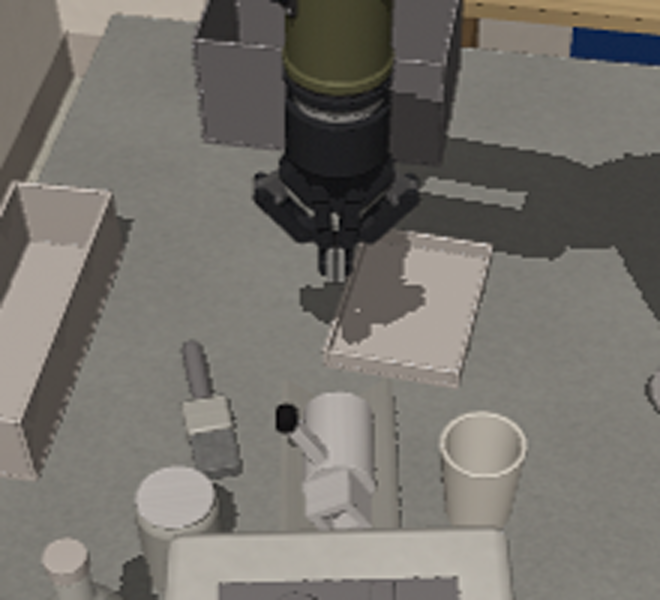

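send_rows(series=[{"slide": [0, 2, 35], "yaw": 0, "grip": 0}, {"slide": [-1, 1, 35], "yaw": 0, "grip": 0}, {"slide": [-1, 0, 35], "yaw": 0, "grip": 0}, {"slide": [0, 0, 18], "yaw": 0, "grip": 0}, {"slide": [0, 0, 0], "yaw": 0, "grip": 0}])

```text
time: 7.05
tool_pos: [0.5786, -0.1265, 0.0876]
ee_rot: [[0.98, 0.193, 0.042], [0.193, -0.981, -0.002], [0.041, 0.01, -0.999]]
force: [-0.3, -0.1, 0.7]
finger_gap: 0.0
```

```bash
python3 look.py w7
```

```text
tcp [[   3.4 -185.6   87.6]] [[0.98, 0.193, 0.042], [0.193, -0.981, -0.002], [0.041, 0.01, -0.999]] 7.05 gap 0.0010895981103731234 F [-0.3 -0.1  0.7]
```

View pics/w7.png

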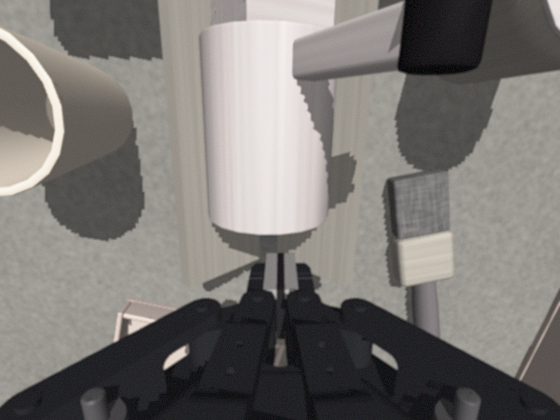

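send_rows(series=[{"slide": [-4, -1, 9], "yaw": 0.5, "grip": 0}, {"slide": [-1, -6, 1], "yaw": 0, "grip": 0}, {"slide": [0, -6, 0], "yaw": 0, "grip": 0}, {"slide": [0, -6, 0], "yaw": 0, "grip": 0}, {"slide": [0, -6, 0], "yaw": 0, "grip": 0}, {"slide": [0, 0, 0], "yaw": 0, "grip": 0}])

```text
time: 7.7
tool_pos: [0.5731, -0.1008, 0.0826]
ee_rot: [[0.981, 0.185, 0.053], [0.185, -0.983, -0.005], [0.051, 0.015, -0.999]]
force: [0.1, 0.8, 0.9]
finger_gap: -0.001
```

```bash
python3 look.py w8
```

```text
tcp [[   2.7 -159.4   82.6]] [[0.981, 0.185, 0.053], [0.185, -0.983, -0.005], [0.051, 0.015, -0.999]] 7.7 gap -0.09519555358412712 F [0.1 0.8 0.9]
```

View pics/w8.png

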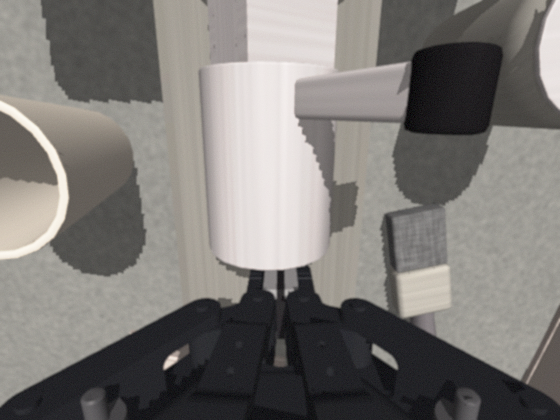

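send_rows(series=[{"slide": [-1, -4, 1], "yaw": 0, "grip": 0}, {"slide": [-1, -4, 1], "yaw": 0, "grip": 0}, {"slide": [0, -4, 1], "yaw": 0, "grip": 0}, {"slide": [0, -4, 0], "yaw": 0, "grip": 0}, {"slide": [0, 0, 0], "yaw": 0, "grip": 0}])

```text
time: 8.25
tool_pos: [0.5703, -0.086, 0.0803]
ee_rot: [[0.981, 0.184, 0.057], [0.185, -0.983, -0.008], [0.055, 0.018, -0.998]]
force: [0.1, -0.4, -0.8]
finger_gap: 0.003
```

```bash
python3 look.py w9
```

```text
tcp [[   2.6 -144.3   80.3]] [[0.981, 0.184, 0.057], [0.185, -0.983, -0.008], [0.055, 0.018, -0.998]] 8.25 gap 0.2966470548375004 F [ 0.1 -0.4 -0.8]
```

View pics/w9.png

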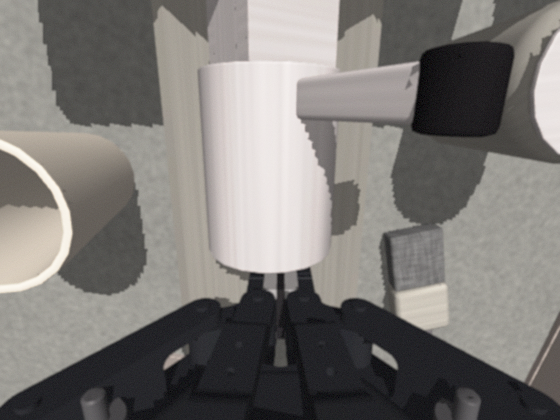

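send_rows(series=[{"slide": [-1, -4, 1], "yaw": 0, "grip": 0}, {"slide": [-1, -4, 1], "yaw": 0, "grip": 0}, {"slide": [0, -4, 1], "yaw": 0, "grip": 0}, {"slide": [0, 0, 0], "yaw": 0, "grip": 0}])

```text
time: 8.7
tool_pos: [0.5661, -0.0741, 0.0766]
ee_rot: [[0.981, 0.184, 0.058], [0.185, -0.983, -0.008], [0.055, 0.018, -0.998]]
force: [0.3, -1.1, -1.0]
finger_gap: -0.002
```

send_rows(series=[{"slide": [0, -4, 0], "yaw": 0, "grip": 0}, {"slide": [0, -3, 0], "yaw": 0, "grip": 0}, {"slide": [0, 0, 0], "yaw": 0, "grip": 0}])

```text
time: 9.0
tool_pos: [0.5653, -0.069, 0.0766]
ee_rot: [[0.981, 0.186, 0.059], [0.187, -0.982, -0.012], [0.055, 0.023, -0.998]]
force: [0.6, -1.1, -0.9]
finger_gap: 0.002
```

```bash
python3 look.py w10
```

```text
tcp [[   0.8 -126.7   76.6]] [[0.981, 0.186, 0.059], [0.187, -0.982, -0.012], [0.055, 0.023, -0.998]] 9.0 gap 0.14824360652821864 F [ 0.6 -1.1 -0.9]
```

View pics/w10.png

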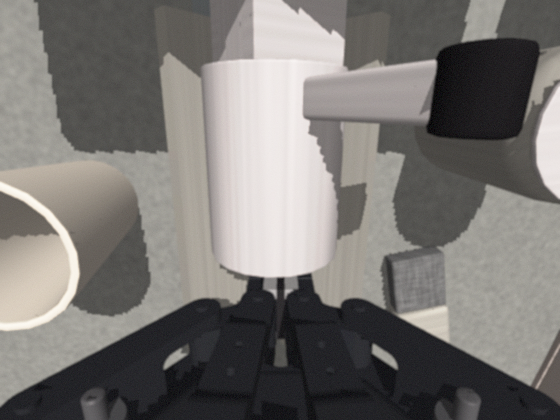

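send_rows(series=[{"slide": [0, -3, 0], "yaw": 0, "grip": 0}, {"slide": [0, -3, 0], "yaw": 0, "grip": 0}, {"slide": [0, 0, 0], "yaw": 0, "grip": 0}])

```text
time: 9.35
tool_pos: [0.5657, -0.0695, 0.0772]
ee_rot: [[0.98, 0.188, 0.061], [0.19, -0.982, -0.023], [0.056, 0.035, -0.998]]
force: [-0.2, 0.1, -0.9]
finger_gap: 0.0
```

send_rows(series=[{"slide": [0, -4, 0], "yaw": 0, "grip": 0}])

```text
time: 9.45
tool_pos: [0.5661, -0.0689, 0.0776]
ee_rot: [[0.98, 0.19, 0.064], [0.192, -0.981, -0.029], [0.057, 0.041, -0.998]]
force: [0.6, -22.6, 1.3]
finger_gap: -0.0
```

send_rows(series=[{"slide": [0, -6, 0], "yaw": 0, "grip": 0}])

```text
time: 9.55
tool_pos: [0.567, -0.0688, 0.0784]
ee_rot: [[0.979, 0.193, 0.068], [0.196, -0.98, -0.04], [0.059, 0.052, -0.997]]
force: [0.1, -30.0, 3.0]
finger_gap: -0.004
```

send_rows(series=[{"slide": [0, 5, 0], "yaw": 0, "grip": 0}, {"slide": [0, 25, 0], "yaw": 0, "grip": 0}, {"slide": [0, 30, -20], "yaw": 0, "grip": 0}, {"slide": [0, 10, -40], "yaw": 0, "grip": 0}, {"slide": [0, 0, -40], "yaw": 0, "grip": 0}, {"slide": [0, 0, -40], "yaw": 0, "grip": 0}, {"slide": [0, -30, -20], "yaw": 0, "grip": 0}, {"slide": [0, -30, 0], "yaw": 0, "grip": 0}, {"slide": [0, 0, 0], "yaw": 0, "grip": 0}])

```text
time: 10.45
tool_pos: [0.5547, -0.0666, 0.2424]
ee_rot: [[0.98, 0.19, 0.057], [0.191, -0.981, -0.023], [0.052, 0.034, -0.998]]
force: [-0.4, -0.8, -0.8]
finger_gap: -0.001
```

```bash
python3 look.py w11;  python3 - <<'E'
from h import *
p,d=arm.capture('side');save('sd11',cv2.resize(p[40:330,120:370],None,fx=2,fy=2,interpolation=cv2.INTER_CUBIC)); P=cloud('side',d)
print([np.median(P[v-3:v+4,u-3:u+4,2]).round(4) for u,v in [(238,243),(267,245)]])
p,d=arm.capture('scene');save('sc11',cv2.resize(p[150:310,140:420],None,fx=2.8,fy=2.8,interpolation=cv2.INTER_CUBIC))
E
```

```text
tcp [[  -9.3 -122.4  242.4]] [[0.98, 0.19, 0.057], [0.191, -0.981, -0.023], [0.052, 0.034, -0.998]] 10.45 gap -0.09082036981357858 F [-0.4 -0.8 -0.8]
[np.float64(0.1711), np.float64(0.1788)]
```

View pics/w11.png

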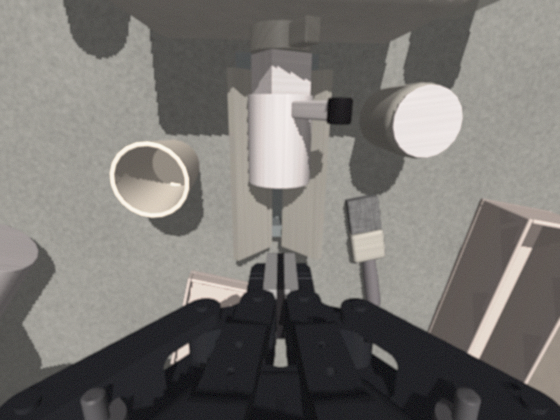

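View pics/sc11.png

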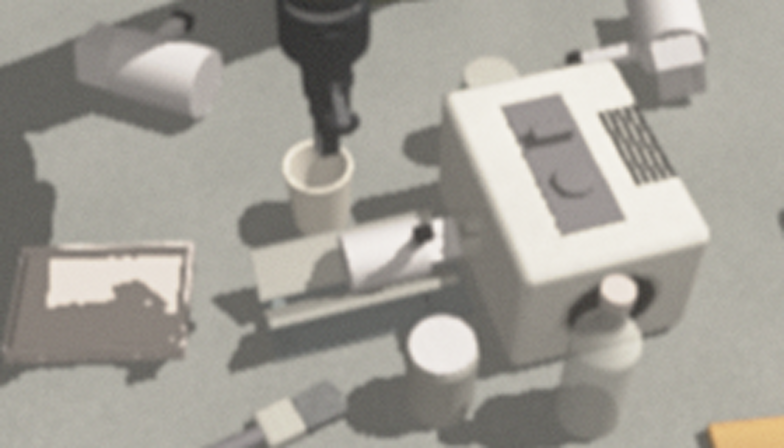

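View pics/sd11.png

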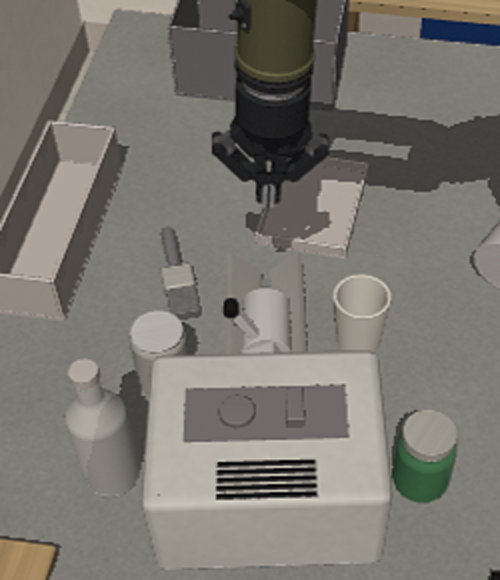

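Run:
```python
from h import *
z=np.load('pics/w11.npz'); pose=(z['t'],z['R']); P=toC(cloud('wrist',z['d'],pose).reshape(-1,3)).reshape(420,560,3)
for u in (268,275,283,290): print(u,[(v,P[v,u].round(0).astype(int).tolist()) for v in list(range(38,62,2))])
print([(v,P[v,282].round(0).astype(int).tolist()) for v in range(178,194,2)])
c=cv2.convertScaleAbs(z['p'][10:130,220:360],alpha=1.5); save('w11c',cv2.resize(c,None,fx=5,fy=5,interpolation=cv2.INTER_CUBIC))
```

```text
268 [(38, [-13, 4, 101]), (40, [-13, 3, 100]), (42, [-13, 2, 99]), (44, [-13, 0, 101]), (46, [-13, -1, 99]), (48, [-13, -3, 99]), (50, [-12, -4, 97]), (52, [-12, -5, 96]), (54, [-12, -7, 96]), (56, [-12, -8, 95]), (58, [-12, -10, 95]), (60, [-12, -11, 97])]
275 [(38, [-7, 4, 100]), (40, [-7, 3, 102]), (42, [-7, 1, 101]), (44, [-7, 0, 102]), (46, [-7, -2, 102]), (48, [-7, -3, 98]), (50, [-7, -4, 99]), (52, [-7, -6, 102]), (54, [-7, -7, 100]), (56, [-7, -9, 100]), (58, [-7, -10, 99]), (60, [-7, -12, 101])]
283 [(38, [-1, 4, 102]), (40, [-1, 3, 102]), (42, [-1, 1, 101]), (44, [-1, 0, 102]), (46, [-1, -2, 102]), (48, [-1, -3, 101]), (50, [0, -4, 96]), (52, [0, -5, 96]), (54, [0, -7, 96]), (56, [0, -8, 96]), (58, [0, -9, 95]), (60, [0, -11, 97])]
290 [(38, [5, 4, 103]), (40, [5, 3, 104]), (42, [5, 1, 103]), (44, [5, 0, 104]), (46, [5, -1, 102]), (48, [5, -3, 101]), (50, [6, -3, 93]), (52, [6, -5, 95]), (54, [6, -6, 94]), (56, [6, -7, 93]), (58, [6, -9, 93]), (60, [6, -11, 94])]
[(178, [0, -108, 105]), (180, [0, -110, 104]), (182, [0, -111, 106]), (184, [0, -114, 104]), (186, [0, -115, 105]), (188, [6, -142, 7]), (190, [6, -145, 6]), (192, [6, -148, 5])]
```

View pics/w11c.png

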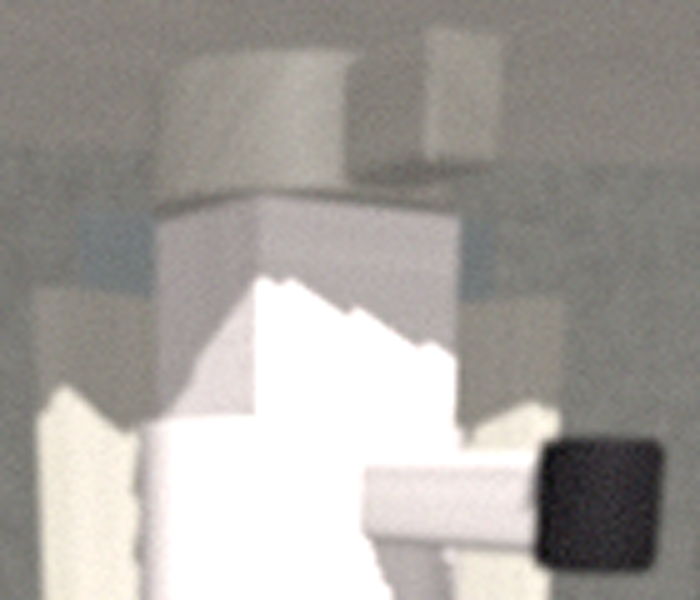

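```bash
python3 ang.py w11 275,307,54,89 277,305,56,86 306,317,19,41 254,269,55,88
```

```text
275,307,54,89 (array([  6.6, -18.9,  93. ]), array([ 0.459, -0.001,  0.888]), 'ang 27.3', 'rms 0.64 n1116')
277,305,56,86 (array([  6.6, -18.5,  93. ]), array([ 0.457, -0.001,  0.89 ]), 'ang 27.2', 'rms 0.62 n836')
306,317,19,41 (array([ 18.6,   6.5, 122.1]), array([0.429, 0.005, 0.903]), 'ang 25.4', 'rms 0.69 n239')
254,269,55,88 (array([-18.4, -18.6,  84.3]), array([-0.891, -0.002,  0.453]), 'ang -63.1', 'rms 0.35 n492')
```

```bash
python3 -c "
from bench import arm
print(arm.job_done(), arm.state()['time'])"
```

```text
the job is handed in; nothing more can be done
the job is handed in; nothing more can be done
```

The crusher is safe and the lever is fully home on the shaft. I handed the job in after about 10.6 s of robot time; it reports no verdict.

- **Stop key:** I pressed the round key first, until it bottomed at about 19 N. Side-camera depth then read 171 mm for the stop key and 178 mm for the run key. They read the same again after the lever was in.
- **Turning the lever:** I swung it by its crossbar, between open fingers, from about -26° to +27.5°.
- **Sliding it home:** I pushed the lever's end face along the trough until it stopped firmly. The last push read about 30 N, and I then backed off. The last picture shows no gap between the hub and the collar, and the end face measures about 114–115 mm from the collar.
- **Alignment:** my last reading gives the lever at 27.2° and the rib at 25.4°. My rib and shaft readings range from 25.0° to 26.9°, so the lever is about 1–2° past the rib, which is within the play of the socket.
- **Other checks:** the last pictures show the things standing around where they were; I checked this by eye and did not measure it. The gripper was clear of everything at hand-in. The tool had drifted about 3° off vertical during the moves, which I could not correct, but it caused no trouble.

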